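# Seat the base ring of the packing stand and stand its mandrel

## Robot

A 6-joint arm with a two-finger parallel gripper is mounted at the origin on the work surface. World frame = base frame: x ahead of the robot, y to its left, z up, the work surface at z = 0. Lengths are in m, angles in rad, forces in N, time in s.
With the tool pointing down it reaches from about 0.325 to 0.9 m from the base axis. Payload 6.1 kg.
Tool frame: the origin (TCP) lies on the centre line of the jaws, within the pads' length; the fingertips stand 14 mm ahead of it and the grasp point (between the pads) lies 5 mm behind it; z points along the fingers, y is the line along which they close (so a half turn about z gives the same grasp; the last joint's range is limited). The gripper opens to 85 mm and grips with 20 to 120 N. Pads are 22 mm wide; open, the fingers measure 114 mm over their backs; the gripper's body (76 mm by 85 mm) begins 54 mm behind the grasp point. The pads swing forward as they close: fully open they stand 13 mm farther back than shut.
Start: joints at [-1.332, 0.22, 1.526, -0, 1.395, -0.126], TCP at [0.223, -0.584, 0.245] pointing down, gripper open.
Joint ranges: [-2.98, 2.98], [-0.91, 2.08], [0.09, 2.57], [-1.24, 4.39], [0.2, 2.65], [-2.68, 2.68]. Speed limits (rad/s): [2.57, 2.57, 3.01, 3.14, 3.14, 3.14].

## Interface

Orientations are given as a unit quaternion [w, x, y, z].
In Python, from workcell import status, get_image, calibration, hand_in gives the robot as it stands. The module is installed in compiled form; this text tells all that it offers.
- The arm moves only by the tool servo_tool, never from a script. Its argument "increments" is a list of rows, each an object with "xyz": the shift along the tool's x, y, z in units of 40 mm (1.0 is 40 mm), a list of three; "angular": the turn, a rotation vector about the tool's x, y, z in degrees, a list of three. In form: [{"xyz": [tx, ty, tz], "angular": [wx, wy, wz]}, ...]. A call has 1 to 20 rows; each row shifts and turns the commanded pose from where the row before left it, along the tool's axes as they then stand; what a row does not reach is not made up. A row lasts 1/10 s, in which the tool goes at most 50 mm and 8.59 degrees, less where a joint would pass 70% of its speed; a pose out of reach is approached as far as the arm can. A call is refused whole if a number of a shift passes 1 or a number of a turn 8.59, either way. A call with a gripper value outside its range is refused whole. "grip" is the opening, from 0 (shut) to 1 (fully open), set as the call begins (left out, the last holds). The fingers move at their own pace and stop on an object; "newtons" is the grip in N (left out, the last holds). Time passes only in rows, so rows that do not move let the fingers close. It gives the time, the measured TCP pose, the force, the opening and the grip force at its end, in the units of the state.
- status.get_obs(): the state, without advancing time (a new reading comes with each control period).
- get_image(name): name is "scene" or "side" or "wrist"; returns (picture, depth): 400x640x3 uint8, blue, green, red; 400x640 float32, m along the optical axis (not along the pixel's ray), 0 where there is no reading.
- calibration(name): a dict with "vfov" (degrees; the focal length in pixels is half the picture's height over the tangent of half this angle, whatever the lens; pixels are square), "cx", "cy" (the principal point, pixels), "extrinsics" (4x4, takes a point from camera to world coordinates); the wrist camera has in their place "tool_from_camera" (4x4, takes a point from camera to tool coordinates, whose origin is the TCP and whose axes are the flange's). Camera axes: x right, y up, looking along -z (the intrinsics and any distortion apply to the point x, -y, -z); pixel columns grow to the right and rows downward; lengths in m; the calibration is good to about 2 mm. A picture is of the moment at which its call begins: read the wrist's pose just before it. calibration takes no time and is no camera call.
- hand_in(): hands the job in; it is judged then, once.
The state is a dict: "time": time; "joints": joint angles; "qvel": joint speeds; "joint_efforts": joint torques, N m; "eef_pos": TCP position; "orientation": TCP orientation; "wrist_force": force on the tool from outside, world axes, zero at the start; "wrist_torque": the same for the moment, N m; "opening": opening from 0.0 (shut) to 1.0 (fully open); "grip_force": force on a finger pad.
Only numpy, scipy, OpenCV 4.12 (cv2) and the standard library are available. Lean on these libraries where they do the work, as an engineer would, in place of code of your own. Each camera call takes 0.05 s, during which the arm holds its last target. There are 200 camera calls.

## Task

Set up the packing stand: slide the flat steel ring over against the guide fence and along it, away from where it lies towards the robot's left, gently and by feel, without lifting it off the plate, until it drops fully home into the round pocket of the plate. Then set the aluminium mandrel upright, foot down, in the hole of the seated ring, without dropping it, and let go. Leave the tape roll beside the stand, the spanner, the bolt and the tray where they are.

Things in the scene. Friction and masses are not known exactly. Their poses are not given: they have to be found in the camera images.
- bed: Fixed dark steel bed, 150 (x) by 370 (y) mm, 16 mm thick, on the bench. Origin at bench height under the lane. Its y axis runs along the lane to the robot's left (within 0.2 rad of bench +y), x away from the robot. An aluminium plate 105 by 300 mm, 4 mm thick, is fixed on it, top at z = 20 mm, with one round pocket of 83 mm diameter right through it: the floor is the dark bed, z = 16 mm.
- lane (a point): Point on the plate's top (bed x = 0, y = 0, z = 20 mm), same axes as the bed. The pocket's centre lies at x = 0 and, as the plate is shifted from set-up to set-up, anywhere from y = +20 to +80 mm: not measured, feel or look for it. The ring sinks in by its own weight when slid over it at 20 mm/s or less; then the rim stops it rigidly.
- fence (a point): Top edge, middle of the guide fence, on its face towards the lane (bed x = 40.5, y = -15, z = 27 mm). The steel fence is straight, 14 mm wide (x from 40.5 to 54.5), runs along the far side of the plate from y = -165 to +135 mm and stands 7 mm above the plate. A ring touching it has its centre at x = 0.5 mm, in line with the pocket.
- ring: Loose flat steel ring: outside diameter 80, hole 52, 10 mm thick, 0.15 to 0.31 kg. Origin: centre of underside, z up. Starts flat on the plate, 2 to 12 mm short of the fence, at bed y -95 to -75 mm. Home in the pocket its origin is at z = 16 mm and its top 6 mm above the plate. Closed fingertips fit in the hole to drag it (1 to 4 N). Over 25 N on it is rough handling.
- mandrel: Loose turned aluminium post upright on the bench left or right of the bed (it swaps places with the tape roll): foot diameter 48, 14 mm tall with a 1.5 mm chamfer below, a cone to z = 20, then a plain shaft of diameter 34 up to 130 mm; 0.35 kg. Origin: centre of underside, z up. In place the foot stands on the pocket's floor in the ring's hole, 2 mm play all round.
- roll: A roll of tape like those around it, standing on its flat side beside the bed, left or right (whichever side the mandrel is not): outside diameter 100, bore 76, 48 tall. A bystander on the bench, to be left alone; origin at the centre of its underside. Sizes in mm.
- spanner: A steel open-ended spanner 170 long lying between the robot and the bed; a bystander. Sizes in mm.
- bolt: A small steel bolt standing on its head, 48 tall, head 22 across; a bystander between the robot and the bed. Sizes in mm.
- spares: A low grey open tray, 100 by 140, 35 tall, beyond the bed; a bystander. Sizes in mm.
Mind the look-alikes: they are no part of the job. What is shaped like the mandrel but green or purple is not meant. Leave any yellow look-alike of the ring alone.

How it is judged:
By the outcome, as a careful person would: the job done as asked, in the order asked, and still so for the second after the job is handed in, with the robot touching nothing.
It also fails if it takes over 67 s, if anything falls off the work surface, if the arm or the gripper's body presses on something with over 40 N, if the wrist force passes 120 N, or if a joint passes its speed limit or range.

## Working session

There is one attempt and no reset: what is moved stays moved. The work goes in short steps, Python scripts to look and compute and a tool call to move; the robot and the scene stay as the last step left them, time stands still between calls to the robot, and variables do not carry over. Pictures are saved under pics/ and viewed, at most 10 in all, crops included, and the job is handed in when it is done.

Besides the shell and the picture viewer there is one more tool, called after "Call:" as name([rows], argument=value, ...), one row to a line, values as JSON. servo_tool: Moves the arm, as the interface text tells. Its arguments: {"type":"object","properties":{"increments":{"type":"array","items":{"type":"object","properties":{"xyz":{"type":"array","items":{"type":"number"}},"angular":{"type":"array","items":{"type":"number"}}}}},"grip":{"type":"number"},"newtons":{"type":"number"}},"required":["increments"]}

```bash
mkdir -p pics && cat > h.py <<'E'
import numpy as np, cv2
from workcell import status,get_image,calibration
from scipy.spatial.transform import Rotation as R
def pose():
    o=status.get_obs(); q=o["orientation"]; T=np.eye(4)
    T[:3,:3]=R.from_quat([q[1],q[2],q[3],q[0]]).as_matrix(); T[:3,3]=o["eef_pos"]; return T
def cam(n):
    c=calibration(n); f=200/np.tan(np.radians(c["vfov"])/2)
    E=np.array(c["extrinsics"]) if "extrinsics" in c else pose()@np.array(c["tool_from_camera"])
    return f,c["cx"],c["cy"],E,c
def shot(n):
    k=cam(n); p,d=get_image(n); return p,d,k
def world(d,k):
    f,cx,cy,E,c=k; v,u=np.mgrid[:d.shape[0],:d.shape[1]]
    P=np.stack([(u-cx)/f*d,-(v-cy)/f*d,-d,np.ones_like(d)],-1)
    return (P@E.T)[...,:3]
E
python3 - <<'E'
from h import *
for n in("scene","side"):
    p,d,k=shot(n); cv2.imwrite(f"pics/{n}0.png",p); np.savez(f"{n}0.npz",p=p,d=d,E=k[3],f=k[0],cx=k[1],cy=k[2]); print(n,k[4],(d==0).mean())
print(calibration("wrist")); print(status.get_obs())
E
```

```text
scene {'vfov': 47.00480958513992, 'cx': 317.83025647433294, 'cy': 190.44647621077266, 'extrinsics': array([[-7.47002699e-01, -4.74864714e-01,  4.65285365e-01,
         1.18172205e+00],
       [ 6.64820314e-01, -5.34572596e-01,  5.21772067e-01,
         7.06433562e-01],
       [ 9.57662363e-04,  6.99096305e-01,  7.15026880e-01,
         1.06575877e+00],
       [ 0.00000000e+00,  0.00000000e+00,  0.00000000e+00,
         1.00000000e+00]])} 0.004078125
side {'vfov': 48.01174558213266, 'cx': 320.5389928016154, 'cy': 198.48440956975244, 'extrinsics': array([[-0.997228  ,  0.02619684, -0.06964227,  0.4471129 ],
       [-0.07263061, -0.54598923,  0.83463798,  1.12489683],
       [-0.01615905,  0.83738252,  0.54637844,  0.78675565],
       [ 0.        ,  0.        ,  0.        ,  1.        ]])} 0.0040703125
{'vfov': 70.85184545998001, 'cx': 320.7108381430857, 'cy': 194.8753773274847, 'tool_from_camera': array([[-3.08728923e-04,  9.46313170e-01,  3.23251125e-01,
         8.23345563e-02],
       [ 9.99998758e-01,  7.91705186e-04, -1.36263255e-03,
        -4.75503933e-04],
       [-1.54539672e-
[... 153 characters left out ...]
time': 0.1, 'joints': array([-1.33211762e+00,  2.21170774e-01,  1.52751985e+00,  2.11076201e-05,
        1.39474225e+00, -1.26114406e-01]), 'qvel': array([ 0.00118358, -0.00256122, -0.00153008,  0.00018813, -0.00048729,
       -0.0007718 ]), 'joint_efforts': array([ 1.38729152e-03, -4.98244965e+01, -3.90548909e+01, -1.05396819e-04,
        5.63035312e-03,  1.59429726e-05]), 'eef_pos': array([ 0.22283715, -0.58334287,  0.24428182]), 'orientation': array([-9.19237571e-04,  9.83411734e-01,  1.81384990e-01, -4.13859205e-05]), 'wrist_force': array([0.14217801, 0.0168693 , 0.51081264]), 'wrist_torque': array([ 0.03365033, -0.00691774,  0.00238965]), 'grip_force': 0.0, 'opening': 1.000007000200065}
```

View pics/scene0.png

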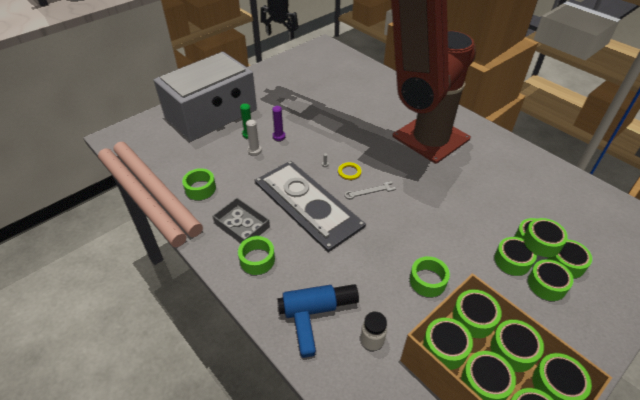

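View pics/side0.png

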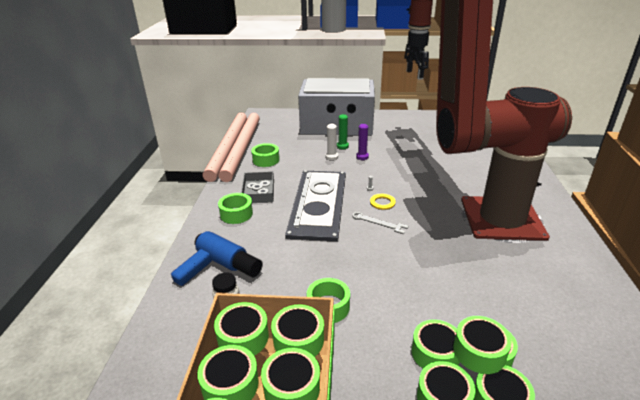

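The scene picture shows three post shapes: silver at (254,137), green at (246,120) and purple at (279,122). The silver one is the aluminium mandrel, since green and purple are excluded. The two ring shapes are the steel one on the plate at (296,186) and a yellow look-alike at (350,171), which I'll leave alone. The pocket is the dark disc at (319,209). The side view agrees: mandrel (332,140), ring (321,187), pocket (317,209). Next I'll measure these and make one enlarged crop.

```bash
python3 - <<'E'
from h import *
from scipy.optimize import least_squares
crop=[]
for n,box,W in(("scene",(215,90,380,255),0),("side",(270,100,400,250),0)):
    z=np.load(n+"0.npz"); p,d=z["p"],z["d"]; k=(z["f"],z["cx"],z["cy"],z["E"],0); w=world(d,k)
    x0,y0,x1,y1=box; c=cv2.resize(p[y0:y1,x0:x1],(390,450)); crop.append(c)
    hsv=cv2.cvtColor(p,cv2.COLOR_BGR2HSV); X,Y,Z=w[...,0],w[...,1],w[...,2]
    m=np.zeros(d.shape,bool); m[y0:y1,x0:x1]=1
    # posts: components above 60mm
    hi=(m&(Z>.04)&(Z<.16)&(X>.3)).astype(np.uint8); nn,l,s,ce=cv2.connectedComponentsWithStats(hi)
    for i in range(1,nn):
        if s[i,4]<40: continue
        q=w[l==i]; print(n,"post",ce[i].round(),s[i,4],p[l==i].mean(0).round(),"med",np.median(q,0).round(3),"zmax",np.percentile(q[:,2],98).round(3))
        t=q[(q[:,2]>.06)&(q[:,2]<.12)]
        r=least_squares(lambda a:np.hypot(t[:,0]-a[0],t[:,1]-a[1])-.017,t.mean(0)[:2],loss="soft_l1",f_scale=.002).x; print("  axis",r.round(4))
    # ring: bright, Z .026-.034
    for nm,mask in(("ring",m&(Z>.025)&(Z<.035)&(hsv[...,2]>140)&(hsv[...,1]<60)),("plate",m&(Z>.012)&(Z<.026)&(hsv[...,2]>110)&(hsv[...,1]<60))):
        nn,l,s,ce=cv2.connectedComponentsWithStats(mask.astype(np.uint8)); i=1+np.argmax(s[1:,4]); 
        q=w[l==i]; r=cv2.minAreaRect((q[:,:2]*1000).astype(np.float32)); print(n,nm,ce[i].round(),s[i,4],r,np.median(q[:,2]))
    dk=m&(hsv[...,2]<70)&(Z<.03)&(Z>.005)
    nn,l,s,ce=cv2.connectedComponentsWithStats(dk.astype(np.uint8))
    for i in range(1,nn):
        if s[i,4]>150:q=w[l==i]; print(n,"dark",ce[i].round(),s[i],cv2.minAreaRect((q[:,:2]*1000).astype(np.float32)),np.median(q[:,2]).round(4))
cv2.imwrite("pics/crop0.png",np.hstack(crop))
E
```

```text
scene post [237. 109.] 1268 [62. 70. 62.] med [ 0.501 -0.558  0.09 ] zmax 0.144
  axis [ 0.4821 -0.5393]
scene post [277. 118.] 238 [85. 38. 73.] med [ 0.422 -0.36   0.096] zmax 0.131
  axis [ 0.4141 -0.3712]
scene post [256. 244.] 248 [ 56. 173. 102.] med [ 0.775 -0.005  0.047] zmax 0.051<stdin>:15: RuntimeWarning: Mean of empty slice.
  ret = um.true_divide(
Traceback (most recent call last):
ValueError: Initial guess is outside of provided bounds
```

```bash
python3 - <<'E'
from h import *
from scipy.optimize import least_squares
crop=[]
for n,box in(("scene",(215,90,380,255)),("side",(270,100,400,250))):
    z=np.load(n+"0.npz"); p,d=z["p"],z["d"]; k=(z["f"],z["cx"],z["cy"],z["E"],0); w=world(d,k)
    x0,y0,x1,y1=box; crop.append(cv2.resize(p[y0:y1,x0:x1],(390,450)))
    hsv=cv2.cvtColor(p,cv2.COLOR_BGR2HSV); X,Y,Z=w[...,0],w[...,1],w[...,2]
    m=np.zeros(d.shape,bool); m[y0:y1,x0:x1]=1; m&=(X>.3)&(X<.75)&(Y>-.42)&(Y<.3)
    H,S,V=hsv[...,0],hsv[...,1],hsv[...,2]
    print(n,"bench z",np.median(Z[m&(abs(Z)<.01)]))
    for nm,c in(("silver",S<60),("green",(S>80)&(H>40)&(H<85)),("purple",(S>80)&(H>115)&(H<165))):
        q=w[m&c&(Z>.055)&(Z<.16)]; t=q[q[:,2]<.12]
        if len(t)<20: print(nm,len(t)); continue
        a0=np.median(t,0)[:2]+.012*(np.median(t,0)[:2]-k[3][:2,3])/np.linalg.norm(np.median(t,0)[:2]-k[3][:2,3])
        r=least_squares(lambda a:np.hypot(t[:,0]-a[0],t[:,1]-a[1])-.017,a0,loss="soft_l1",f_scale=.002); print(nm,len(t),"axis",r.x.round(4),"res",np.abs(r.fun).mean().round(4),"top",np.percentile(q[:,2],97).round(4))
    for nm,mask in(("ring",m&(Z>.026)&(Z<.035)&(V>140)&(S<60)),("plate",m&(Z>.012)&(Z<.026)&(V>110)&(S<60)),("dark",m&(V<70)&(Z<.03)&(Z>.008))):
        nn,l,s,ce=cv2.connectedComponentsWithStats(mask.astype(np.uint8))
        for i in range(1,nn):
            if s[i,4]<100: continue
            q=w[l==i]; r=cv2.minAreaRect((q[:,:2]*1000).astype(np.float32)); print(n,nm,ce[i].round(),s[i,4],np.round(r[0],1),np.round(r[1],1),round(r[2],1),np.median(q[:,2]).round(4))
cv2.imwrite("pics/crop0.png",np.hstack(crop))
E
```

```text
scene bench z -3.189387759316986e-05
silver 163 axis [ 0.5262 -0.3662] res 0.0098 top 0.1315
green 3
purple 118 axis [ 0.4137 -0.3711] res 0.0018 top 0.1313
scene ring [296. 186.] 174 [ 546.8 -111.6] [76.1 77.7] 35.4 0.0299
scene plate [308. 198.] 1462 [549.  -62.6] [320.6 114. ] 88.4 0.0195
scene plate [296. 187.] 133 [ 542.5 -115. ] [49.1 47.7] 80.2 0.0201
scene dark [309. 223.] 200 [618.5 -20.8] [133.6 385.7] 19.9 0.0121
scene dark [247. 209.] 158 [ 713.3 -131.9] [ 29.5 131.2] 20.5 0.0188
side bench z -0.0024382952582252537
silver 163 axis [ 0.5264 -0.3648] res 0.0104 top 0.1276
green 0
purple 140 axis [ 0.414  -0.3715] res 0.0022 top 0.1282
side ring [321. 186.] 119 [ 546.6 -110.7] [75.  76.2] 2.8 0.0276
side plate [318. 199.] 1545 [554.9 -66.3] [128.8 338.3] 1.1 0.0174
```

View pics/crop0.png

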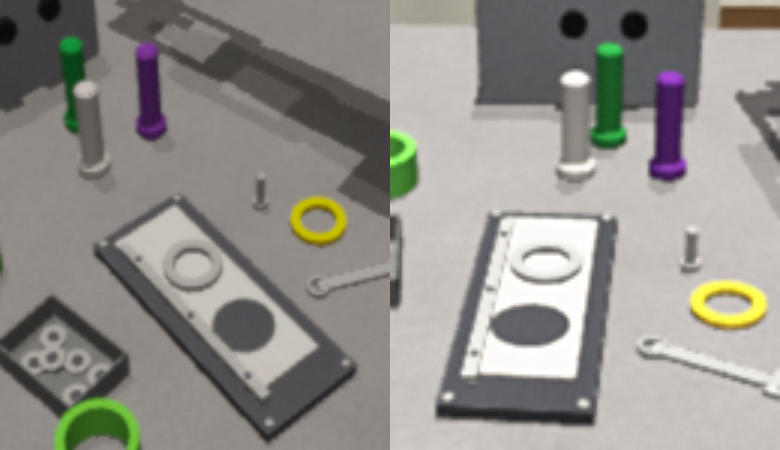

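The crop confirms it: the silver-white post is the mandrel, with the green post behind it and the purple one to the right, and the steel ring lies on the plate. Next I'll move the wrist camera over the stand.

Call:
servo_tool([
  {"xyz": [0.92,-0.65,-0.12],"angular": [0,0,0]},
  {"xyz": [0.92,-0.65,-0.12],"angular": [0,0,0]},
  {"xyz": [0.92,-0.65,-0.12],"angular": [0,0,0]},
  {"xyz": [0.92,-0.65,-0.12],"angular": [0,0,0]},
  {"xyz": [0.92,-0.65,-0.12],"angular": [0,0,0]},
  {"xyz": [0.92,-0.65,-0.12],"angular": [0,0,0]},
  {"xyz": [0.92,-0.65,-0.12],"angular": [0,0,0]},
  {"xyz": [0.92,-0.65,-0.12],"angular": [0,0,0]},
  {"xyz": [0.92,-0.65,-0.12],"angular": [0,0,0]},
  {"xyz": [0.92,-0.65,-0.12],"angular": [0,0,0]},
  {"xyz": [0.92,-0.65,-0.12],"angular": [0,0,0]},
  {"xyz": [0.92,-0.65,-0.12],"angular": [0,0,0]},
  {"xyz": [0,0,0],"angular": [0,0,7]},
  {"xyz": [0,0,0],"angular": [0,0,7]},
  {"xyz": [0,0,0],"angular": [0,0,7]},
  {"xyz": [0,0,0],"angular": [0,0,0]},
  {"xyz": [0,0,0],"angular": [0,0,0]},
], grip=0)

```text
time: 1.8
eef_pos: [0.524, -0.1348, 0.3025]
orientation: [-0.0, 1.0, 0.001, -0.0]
wrist_force: [0.5, 0.6, -0.3]
opening: -0.001
grip_force: 0.0
```

```bash
python3 - <<'E'
from h import *
p,d,k=shot("wrist"); cv2.imwrite("pics/w1.png",p); np.savez("w1.npz",p=p,d=d,E=k[3],f=k[0],cx=k[1],cy=k[2]); print(pose().round(4),status.get_obs()["joints"].round(3))
E
```

```text
[[ 1.000e+00  9.000e-04 -4.000e-04  5.240e-01]
 [ 9.000e-04 -1.000e+00  2.000e-04 -1.349e-01]
 [-4.000e-04 -2.000e-04 -1.000e+00  3.026e-01]
 [ 0.000e+00  0.000e+00  0.000e+00  1.000e+00]] [-0.398 -0.013  1.672  0.     1.484  1.172]
```

View pics/w1.png

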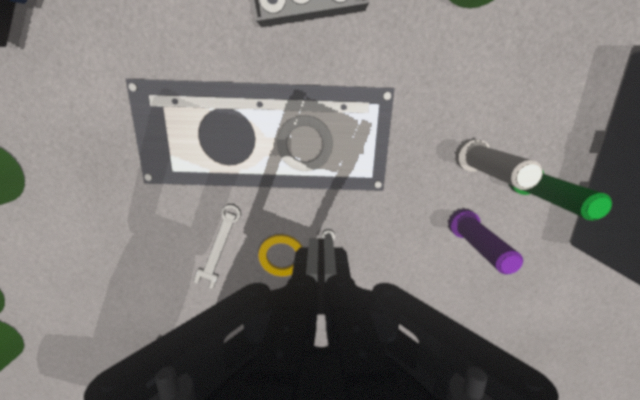

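The wrist picture shows the pocket at (227,137), the ring at (305,142) in the arm's shadow, the fence along row ~103, the mandrel foot at (475,155) and its top at (527,174), with green behind it and purple at (490,240). Next I'll fit these from depth and edges.

```bash
cat > meas.py <<'E'
from h import *
from scipy.optimize import least_squares
def load(n):
    z=np.load(n); return z["p"],z["d"],(z["f"],z["cx"],z["cy"],z["E"],0)
def ray(uv,k,h):
    f,cx,cy,E,_=k; uv=np.atleast_2d(uv).astype(float)
    D=np.stack([(uv[:,0]-cx)/f,-(uv[:,1]-cy)/f,-np.ones(len(uv))],1)@E[:3,:3].T; o=E[:3,3]
    return (o+D*((h-o[2])/D[:,2])[:,None])[:,:2]
def circ(P,r0=None):
    g=lambda a:np.hypot(P[:,0]-a[0],P[:,1]-a[1])-(a[2] if r0 is None else r0)
    c=P.mean(0); s=least_squares(g,[*c,.04],loss="soft_l1",f_scale=.001); return s.x.round(4),np.abs(s.fun).mean().round(4)
def pix(P,k):
    f,cx,cy,E,_=k; q=(np.asarray(P)-E[:3,3])@E[:3,:3]; return np.stack([cx+f*q[:,0]/-q[:,2],cy-f*q[:,1]/-q[:,2]],1)
E
python3 - <<'E'
from meas import *
p,d,k=load("w1.npz"); w=world(d,k); g=cv2.cvtColor(p,cv2.COLOR_BGR2GRAY); Z=w[...,2]; hsv=cv2.cvtColor(p,cv2.COLOR_BGR2HSV)
print("bench",np.median(Z[200:240,100:200]).round(4),"plate",np.median(Z[160:168,180:280]).round(4),"floor",np.median(Z[130:145,215:240]).round(4),"ring",np.median(Z[125:160,270:335][Z[125:160,270:335]>.026]).round(4))
# pocket
m=np.zeros(g.shape,np.uint8); m[100:172,190:262]=(g[100:172,190:262]<110)
n,l,s,c=cv2.connectedComponentsWithStats(m); i=l[137,227]; cs,_=cv2.findContours((l==i).astype(np.uint8),0,1); C=max(cs,key=len)[:,0]
C=C[C[:,0]<245]; print("pocket",circ(ray(C,k,.02)),circ(ray(C,k,.02),.0415))
# ring from depth
r=(Z>.025)&(Z<.036); r[:110]=0; r[175:]=0; r[:,:255]=0; r[:,345:]=0
q=w[r]; print("ring d",r.sum(),cv2.minEnclosingCircle((q[:,:2]*1000).astype(np.float32)))
# bed edges by depth: bed z>.008
b=((Z>.008)&(Z<.04)); b[:,:110]=0;b[:60]=0;b[200:]=0;b[:,410:]=0
q=w[b]; print("bed",cv2.minAreaRect((q[:,:2]*1000).astype(np.float32)))
for h,nm,c in((0,"silver",hsv[...,1]<70),(0,"green",(hsv[...,1]>80)&(hsv[...,0]>40)&(hsv[...,0]<85)),(0,"purple",(hsv[...,1]>80)&(hsv[...,0]>110)&(hsv[...,0]<165))):
    M=c.copy(); M[:,:440]=0; M[:130]=0; M[280:]=0; M[:,620:]=0; M&=(Z>.03)&(Z<.14); 
    if nm=="silver": M&=(g>60)
    t=w[M&(Z<.12)]
    v=np.median(t,0)[:2]-k[3][:2,3]; a0=np.median(t,0)[:2]+.012*v/np.linalg.norm(v)
    s=least_squares(lambda a:np.hypot(t[:,0]-a[0],t[:,1]-a[1])-.017,a0,loss="soft_l1",f_scale=.002); print(nm,len(t),s.x.round(4),np.abs(s.fun).mean().round(4),"top",np.percentile(w[M][:,2],98).round(4), "top rim",np.median(w[M&(Z>.125)],0).round(4))
E
```

```text
bench 0.0 plate 0.0202 floor 0.0163 ring 0.0303
pocket (array([0.5537, 0.0017, 0.0386]), np.float64(0.0004)) (array([ 0.5536, -0.0015,  0.04  ]), np.float64(0.002))
ring d 1513 ((557.801513671875, -123.12646484375), 55.62030792236328)
bed ((552.5286865234375, -49.162933349609375), (370.33319091796875, 150.3170166015625), 88.20950317382812)
silver 1508 [ 0.5255 -0.3657] 0.027 top 0.1317 top rim [ 0.528  -0.3617  0.1303]
green 1131 [ 0.4885 -0.4552] 0.0055 top 0.1318 top rim [ 0.4903 -0.4506  0.1303]
purple 764 [ 0.4132 -0.3706] 0.0004 top 0.1316 top rim [ 0.416  -0.3672  0.1303]
```

```bash
python3 - <<'E'
from meas import *
p,d,k=load("w1.npz"); w=world(d,k); Z=w[...,2]; g=cv2.cvtColor(p,cv2.COLOR_BGR2GRAY); hsv=cv2.cvtColor(p,cv2.COLOR_BGR2HSV)
th=np.radians(-1.79); A=np.array([[np.cos(th),np.sin(th)],[-np.sin(th),np.cos(th)]]) 
c0=np.array([.5525,-.0492]); B=(w[...,:2]-c0)@A.T   # bed-centred coords
reg=np.zeros(Z.shape,bool); reg[70:195,110:410]=1
f=reg&(Z>.0245)&(Z<.0285)&(B[...,0]>.02); q=B[f]; print("fence",f.sum(),[np.percentile(q[:,i],[1,50,99]).round(4) for i in(0,1)])
x_in=[np.percentile(q[abs(q[:,1]-y)<.01][:,0],3).round(4) for y in(-.12,-.06,0,.06,.12)]; print("inner",x_in)
pl=reg&(abs(Z-.02)<.0015); q=B[pl]; print("plate",[np.percentile(q[:,i],[.5,99.5]).round(4) for i in(0,1)])
r=reg&(Z>.0285)&(Z<.033)&(abs(B[...,1]+.06)<.06)&(B[...,0]<.06); n,l,s,c=cv2.connectedComponentsWithStats(r.astype(np.uint8)); i=1+np.argmax(s[1:,4]); q=B[l==i]; 
e=cv2.minEnclosingCircle((q*1000).astype(np.float32)); print("ring bed",s[i,4],e,"world",(A.T@(np.array(e[0])/1000)+c0).round(4))
po=reg&(Z<.018)&(abs(B[...,0])<.05)&(abs(B[...,1]-.05)<.06); n,l,s,c=cv2.connectedComponentsWithStats(po.astype(np.uint8)); i=1+np.argmax(s[1:,4]); q=B[l==i]
e=cv2.minEnclosingCircle((q*1000).astype(np.float32)); print("pocket bed",s[i],e,"world",(A.T@(np.array(e[0])/1000)+c0).round(4))
# mandrel: restrict to neighbourhood
for nm,c in(("silver",(.5235,-.3665)),("green",(.4885,-.4552))):
    N=np.hypot(w[...,0]-c[0],w[...,1]-c[1])<.03
    t=w[N&(Z>.03)&(Z<.126)]; r=least_squares(lambda a:np.hypot(t[:,0]-a[0],t[:,1]-a[1])-.017,c,loss="soft_l1",f_scale=.001)
    q=w[N&(Z>.128)]; print(nm,len(t),r.x.round(4),np.abs(r.fun).mean().round(4),"top",len(q),cv2.minEnclosingCircle((q[:,:2]*1000).astype(np.float32)))
    q=w[N&(Z>.009)&(Z<.0155)]; print("  foot",len(q),circ(q[:,:2],.024))
E
```

```text
fence 2079 [array([0.0407, 0.0477, 0.0545]), array([-0.1471,  0.0054,  0.1469])]
inner [np.float64(0.0415), np.float64(0.0344), np.float64(0.0415), np.float64(0.0411), np.float64(0.0414)]
plate [array([-0.0611,  0.0647]), array([-0.1744,  0.1728])]
ring bed 1386 ((-4.387403964996338, -62.520137786865234), 39.73979568481445) world [ 0.5462 -0.1116]
pocket bed [ 198  108   57   57 2487] ((-0.16505523025989532, 51.4498176574707), 41.35853576660156) world [0.5539 0.0022]
silver 1239 [ 0.5268 -0.3652] 0.0003 top 608 ((526.9969482421875, -363.8445129394531), 16.614471435546875)
  foot 99 (array([ 0.5267, -0.3656,  0.04  ]), np.float64(0.0005))
green 1445 [ 0.4885 -0.4551] 0.0004 top 546 ((488.8500061035156, -453.3981628417969), 16.618370056152344)
  foot 24 (array([ 0.4895, -0.455 ,  0.04  ]), np.float64(0.0004))
```

Call:
servo_tool([
  {"xyz": [0,0,0],"angular": [0,0,1.8]},
  {"xyz": [0.18,-0.2,0.9],"angular": [0,0,0]},
  {"xyz": [0.18,-0.2,0.9],"angular": [0,0,0]},
  {"xyz": [0.175,-0.2,0.9],"angular": [0,0,0]},
  {"xyz": [0,0,0.9],"angular": [0,0,0]},
  {"xyz": [0,0,0.9],"angular": [0,0,0]},
  {"xyz": [0,0,0.9],"angular": [0,0,0]},
  {"xyz": [0,0,0.3],"angular": [0,0,0]},
  {"xyz": [0,0,0.15],"angular": [0,0,0]},
  {"xyz": [0,0,0],"angular": [0,0,0]},
  {"xyz": [0,0,0],"angular": [0,0,0]},
])

```text
time: 2.95
eef_pos: [0.5479, -0.1122, 0.0709]
orientation: [0.001, 1.0, -0.016, 0.002]
wrist_force: [0.7, -0.3, -0.5]
opening: 0.0
grip_force: 0.0
```

```bash
cat > o.py <<'E'
from h import *
T=pose(); o=status.get_obs(); th=np.radians(-1.79); A=np.array([[np.cos(th),np.sin(th)],[-np.sin(th),np.cos(th)]])
print(o["time"],T[:3,3].round(4),"bedc",(A@(T[:2,3]-[.5525,-.0492])*1000).round(1),"x dir deg",np.degrees(np.arctan2(T[1,0],T[0,0])).round(2),"tilt",T[2,:2].round(4),"Fbed",(A@o["wrist_force"][:2]).round(2),o["wrist_force"].round(2))
E
python3 o.py
```

```text
2.95 [ 0.5479 -0.1122  0.0709] bedc [ -2.7 -63.1] x dir deg -1.88 tilt [0.0031 0.001 ] Fbed [ 0.74 -0.26] [ 0.73 -0.29 -0.46]
```

Call:
servo_tool([
  {"xyz": [0,0,0.4],"angular": [0,0,0]},
  {"xyz": [0,0,0.3],"angular": [0,0,0]},
  {"xyz": [0,0,0.17],"angular": [0,0,0]},
  {"xyz": [0.08,0,0],"angular": [0,0,0]},
  {"xyz": [0.08,0,0],"angular": [0,0,0]},
  {"xyz": [0.08,0,0],"angular": [0,0,0]},
  {"xyz": [0.05,0,0],"angular": [0,0,0]},
  {"xyz": [0.05,0,0],"angular": [0,0,0]},
  {"xyz": [0,0,0],"angular": [0,0,0]},
])

```text
time: 3.85
eef_pos: [0.5603, -0.112, 0.0341]
orientation: [0.0, 1.0, -0.017, 0.0]
wrist_force: [0.1, -0.0, 0.1]
opening: -0.003
grip_force: 0.0
```

```bash
python3 o.py
```

```text
3.85 [ 0.5603 -0.112   0.0341] bedc [  9.7 -62.5] x dir deg -1.89 tilt [0.0002 0.    ] Fbed [ 0.08 -0.01] [ 0.08 -0.01  0.11]
```

Call:
servo_tool([
  {"xyz": [0,0,-0.05],"angular": [0,0,0]},
  {"xyz": [0.03,0,0],"angular": [0,0,0]},
  {"xyz": [0.03,0,0],"angular": [0,0,0]},
  {"xyz": [0.03,0,0],"angular": [0,0,0]},
  {"xyz": [0.03,0,0],"angular": [0,0,0]},
  {"xyz": [0,0,0],"angular": [0,0,0]},
])

```text
time: 4.45
eef_pos: [0.5649, -0.1122, 0.036]
orientation: [-0.0, 1.0, -0.017, 0.0]
wrist_force: [-0.2, -0.0, 0.8]
opening: 0.001
grip_force: 0.3
```

```bash
python3 o.py
```

```text
4.45 [ 0.5649 -0.1122  0.036 ] bedc [ 14.4 -62.6] x dir deg -1.9 tilt [ 0.0001 -0.    ] Fbed [-0.21 -0.04] [-0.22 -0.03  0.8 ]
```

Call:
servo_tool([
  {"xyz": [0.03,0,0],"angular": [0,0,0]},
  {"xyz": [0.03,0,0],"angular": [0,0,0]},
  {"xyz": [0.03,0,0],"angular": [0,0,0]},
  {"xyz": [0.0,0,0],"angular": [0,0,0]},
])

```text
time: 4.85
eef_pos: [0.5674, -0.1123, 0.0359]
orientation: [-0.0, 1.0, -0.016, -0.001]
wrist_force: [-5.3, -0.2, 4.0]
opening: -0.002
grip_force: 2.8
```

```bash
python3 o.py
```

```text
4.85 [ 0.5674 -0.1123  0.0359] bedc [ 16.9 -62.6] x dir deg -1.89 tilt [-0.0027 -0.0002] Fbed [-5.31 -0.37] [-5.32 -0.2   3.98]
```

Call:
servo_tool([
  {"xyz": [-0.12,0,0],"angular": [0,0,0]},
  {"xyz": [-0.12,0,0],"angular": [0,0,0]},
  {"xyz": [0,-0.05,0],"angular": [0,0,0]},
  {"xyz": [0,-0.05,0],"angular": [0,0,0]},
  {"xyz": [0,-0.05,0],"angular": [0,0,0]},
  {"xyz": [0,-0.05,0],"angular": [0,0,0]},
  {"xyz": [0,-0.04,0],"angular": [0,0,0]},
  {"xyz": [0,-0.04,0],"angular": [0,0,0]},
  {"xyz": [0,-0.04,0],"angular": [0,0,0]},
  {"xyz": [0,-0.04,0],"angular": [0,0,0]},
  {"xyz": [0,-0.04,0],"angular": [0,0,0]},
  {"xyz": [0,-0.04,0],"angular": [0,0,0]},
  {"xyz": [0,-0.04,0],"angular": [0,0,0]},
  {"xyz": [0,-0.04,0],"angular": [0,0,0]},
])

```text
time: 6.25
eef_pos: [0.5594, -0.0911, 0.0361]
orientation: [0.0, 1.0, -0.017, -0.0]
wrist_force: [0.6, -1.5, -0.7]
opening: -0.002
grip_force: 0.5
```

```bash
python3 o.py
```

```text
6.25 [ 0.5594 -0.0911  0.0361] bedc [  8.3 -41.6] x dir deg -1.9 tilt [-0.  0.] Fbed [ 0.62 -1.47] [ 0.58 -1.48 -0.71]
```

Call:
servo_tool([
  {"xyz": [0.01,-0.04,0],"angular": [0,0,0]},
  {"xyz": [0.01,-0.04,0],"angular": [0,0,0]},
  {"xyz": [0.01,-0.04,0],"angular": [0,0,0]},
  {"xyz": [0.01,-0.04,0],"angular": [0,0,0]},
  {"xyz": [0.01,-0.04,0],"angular": [0,0,0]},
  {"xyz": [0.01,-0.04,0],"angular": [0,0,0]},
  {"xyz": [0,-0.04,0],"angular": [0,0,0]},
  {"xyz": [0,-0.04,0],"angular": [0,0,0]},
  {"xyz": [0,-0.04,0],"angular": [0,0,0]},
  {"xyz": [0,-0.04,0],"angular": [0,0,0]},
  {"xyz": [0,-0.04,0],"angular": [0,0,0]},
  {"xyz": [0,-0.04,0],"angular": [0,0,0]},
])

```text
time: 7.45
eef_pos: [0.5625, -0.0719, 0.0361]
orientation: [-0.0, 1.0, -0.017, 0.0]
wrist_force: [-0.1, -1.9, 0.7]
opening: -0.002
grip_force: 0.6
```

```bash
python3 o.py && cat > ringpos.py <<'E'
from meas import *
import sys
th=np.radians(-1.79); A=np.array([[np.cos(th),np.sin(th)],[-np.sin(th),np.cos(th)]]); c0=np.array([.5525,-.0492])
p,d,k=shot("scene"); w=world(d,k); Z=w[...,2]; B=(w[...,:2]-c0)@A.T*1000
lo=float(sys.argv[1]) if len(sys.argv)>1 else .0285
r=(Z>lo)&(Z<.033)&(abs(B[...,0])<50)&(B[...,0]<41)&(abs(B[...,1])<110); n,l,s,c=cv2.connectedComponentsWithStats(r.astype(np.uint8)); i=1+np.argmax(s[1:,4]); q=B[l==i]
print("ring",s[i,4],cv2.minEnclosingCircle(q.astype(np.float32)),circ(q[:,:2]/1000,.033),np.median(Z[l==i]).round(4),np.ptp(q,0))
E
python3 ringpos.py
```

```text
7.45 [ 0.5625 -0.0719  0.0361] bedc [ 10.7 -22.4] x dir deg -1.9 tilt [ 0. -0.] Fbed [-0.07 -1.86] [-0.13 -1.86  0.68]
ring 61 ((17.89202308654785, -33.306640625), 36.759239196777344) (array([ 0.0023, -0.0298,  0.04  ]), np.float64(0.0043)) 0.0302 [33.98188357 69.86207322]
```

Call:
servo_tool([
  {"xyz": [0.005,-0.045,0],"angular": [0,0,0]},
  {"xyz": [0.005,-0.045,0],"angular": [0,0,0]},
  {"xyz": [0.005,-0.045,0],"angular": [0,0,0]},
  {"xyz": [0.005,-0.045,0],"angular": [0,0,0]},
  {"xyz": [0.005,-0.045,0],"angular": [0,0,0]},
  {"xyz": [0.005,-0.045,0],"angular": [0,0,0]},
  {"xyz": [0,-0.045,0],"angular": [0,0,0]},
  {"xyz": [0,-0.045,0],"angular": [0,0,0]},
  {"xyz": [0,-0.045,0],"angular": [0,0,0]},
  {"xyz": [0,-0.045,0],"angular": [0,0,0]},
  {"xyz": [0,-0.045,0],"angular": [0,0,0]},
  {"xyz": [0,-0.045,0],"angular": [0,0,0]},
  {"xyz": [0,-0.045,0],"angular": [0,0,0]},
  {"xyz": [0,-0.045,0],"angular": [0,0,0]},
  {"xyz": [0,-0.045,0],"angular": [0,0,0]},
  {"xyz": [0,-0.045,0],"angular": [0,0,0]},
])

```text
time: 9.1
eef_pos: [0.5647, -0.0432, 0.0361]
orientation: [0.0, 1.0, -0.017, -0.0]
wrist_force: [-0.5, -1.5, 0.0]
opening: -0.003
grip_force: 0.6
```

```bash
python3 o.py; python3 ringpos.py; python3 - <<'E'
from meas import *
p,d,k=shot("scene"); cv2.imwrite("pics/s2.png",cv2.resize(p[150:260,240:380],None,fx=4,fy=4))
E
```

```text
9.1 [ 0.5647 -0.0432  0.0361] bedc [12.   6.4] x dir deg -1.9 tilt [-0.  0.] Fbed [-0.47 -1.52] [-0.51 -1.5   0.03]
ring 37 ((-9.0492525100708, 25.30491828918457), 24.7822265625) (array([0.0012, 0.001 , 0.04  ]), np.float64(0.0034)) 0.0304 [45.95544769 27.65487529]
```

View pics/s2.png

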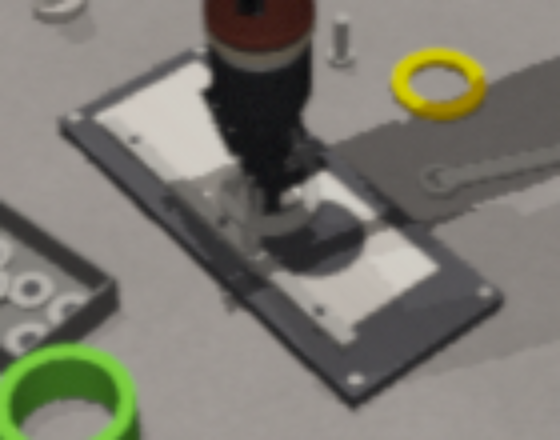

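The crop shows the ring against the fence, its leading edge already over the pocket (pocket at (320,240) in the crop). I'll carry on sliding it.

Call:
servo_tool([
  {"xyz": [0.003,-0.045,0],"angular": [0,0,0]},
  {"xyz": [0.003,-0.045,0],"angular": [0,0,0]},
  {"xyz": [0.003,-0.045,0],"angular": [0,0,0]},
  {"xyz": [0.003,-0.045,0],"angular": [0,0,0]},
  {"xyz": [0.003,-0.045,0],"angular": [0,0,0]},
  {"xyz": [0.003,-0.045,0],"angular": [0,0,0]},
  {"xyz": [0,-0.045,0],"angular": [0,0,0]},
  {"xyz": [0,-0.045,0],"angular": [0,0,0]},
  {"xyz": [0,-0.045,0],"angular": [0,0,0]},
  {"xyz": [0,-0.045,0],"angular": [0,0,0]},
  {"xyz": [0,-0.045,0],"angular": [0,0,0]},
  {"xyz": [0,-0.045,0],"angular": [0,0,0]},
  {"xyz": [0,-0.045,0],"angular": [0,0,0]},
  {"xyz": [0,-0.045,0],"angular": [0,0,0]},
  {"xyz": [0,-0.045,0],"angular": [0,0,0]},
  {"xyz": [0,-0.045,0],"angular": [0,0,0]},
  {"xyz": [0,-0.045,0],"angular": [0,0,0]},
  {"xyz": [0,-0.045,0],"angular": [0,0,0]},
  {"xyz": [0,-0.045,0],"angular": [0,0,0]},
  {"xyz": [0,-0.045,0],"angular": [0,0,0]},
])

```text
time: 11.2
eef_pos: [0.5665, -0.0072, 0.0361]
orientation: [0.0, 1.0, -0.017, -0.0]
wrist_force: [0.2, -0.8, -0.6]
opening: 0.0
grip_force: 0.6
```

```bash
python3 o.py; python3 ringpos.py
```

```text
11.2 [ 0.5665 -0.0072  0.0361] bedc [12.7 42.4] x dir deg -1.9 tilt [-0.0002  0.    ] Fbed [ 0.23 -0.83] [ 0.2  -0.84 -0.55]
ring 57 ((20.514732360839844, 27.106489181518555), 31.914546966552734) (array([0.0009, 0.0327, 0.04  ]), np.float64(0.0039)) 0.0305 [33.18978241 60.18313035]
```

Call:
servo_tool([
  {"xyz": [0,-0.04,0],"angular": [0,0,0]},
  {"xyz": [0,-0.04,0],"angular": [0,0,0]},
  {"xyz": [0,-0.04,0],"angular": [0,0,0]},
  {"xyz": [0,-0.04,0],"angular": [0,0,0]},
  {"xyz": [0,-0.04,0],"angular": [0,0,0]},
  {"xyz": [0,-0.04,0],"angular": [0,0,0]},
  {"xyz": [0,-0.04,0],"angular": [0,0,0]},
  {"xyz": [0,-0.04,0],"angular": [0,0,0]},
  {"xyz": [0,-0.04,0],"angular": [0,0,0]},
  {"xyz": [0,-0.04,0],"angular": [0,0,0]},
])

```text
time: 12.25
eef_pos: [0.5671, 0.0088, 0.0361]
orientation: [-0.0, 1.0, -0.017, 0.0]
wrist_force: [-0.4, -0.6, -0.2]
opening: -0.0
grip_force: 0.3
```

```bash
python3 o.py; python3 ringpos.py .0245
```

```text
12.25 [0.5671 0.0088 0.0361] bedc [12.8 58.4] x dir deg -1.9 tilt [ 0.0001 -0.0001] Fbed [-0.37 -0.65] [-0.39 -0.64 -0.22]
ring 121 ((0.5909449458122253, 52.35613250732422), 40.469478607177734) (array([-0.0002,  0.0511,  0.04  ]), np.float64(0.004)) 0.0259 [74.37787781 80.3398496 ]
```

Call:
servo_tool([
  {"xyz": [0,-0.03,0],"angular": [0,0,0]},
  {"xyz": [0,-0.03,0],"angular": [0,0,0]},
  {"xyz": [0,-0.03,0],"angular": [0,0,0]},
  {"xyz": [0,0,0],"angular": [0,0,0]},
])

```text
time: 12.7
eef_pos: [0.5671, 0.0114, 0.0361]
orientation: [0.001, 1.0, -0.016, -0.0]
wrist_force: [-0.8, -4.5, 1.2]
opening: 0.001
grip_force: 2.4
```

```bash
python3 o.py; python3 ringpos.py .0245
```

```text
12.7 [0.5671 0.0114 0.0361] bedc [12.7 61. ] x dir deg -1.89 tilt [-0.0003  0.0015] Fbed [-0.66 -4.57] [-0.81 -4.55  1.17]
ring 83 ((3.755634307861328, 62.43199157714844), 37.18733596801758) (array([0.0001, 0.0518, 0.04  ]), np.float64(0.0048)) 0.0268 [72.25225997 39.02997714]
```

The push met a rigid stop and the ring's top now reads z≈26 mm, so the ring looks seated. I'll back off, rise and verify with the wrist camera.

Call:
servo_tool([
  {"xyz": [-0.15,0.12,0],"angular": [0,0,0]},
  {"xyz": [-0.15,0.12,0],"angular": [0,0,0]},
  {"xyz": [0,0,-0.5],"angular": [0,0,0]},
  {"xyz": [0,0,-1],"angular": [0,0,0]},
  {"xyz": [0,0,-1],"angular": [0,0,0]},
  {"xyz": [0,0,-1],"angular": [0,0,0]},
  {"xyz": [0,0.3,-1],"angular": [0,0,0]},
  {"xyz": [0,0.3,-0.5],"angular": [0,0,0]},
  {"xyz": [0,0.0,0],"angular": [0,0,0]},
  {"xyz": [0,0,0],"angular": [0,0,0]},
], grip=0.7)

```text
time: 13.75
eef_pos: [0.5538, -0.0209, 0.2358]
orientation: [-0.0, 1.0, -0.017, 0.0]
wrist_force: [0.0, 0.0, -0.8]
opening: 0.697
grip_force: 0.0
```

```bash
python3 o.py; python3 - <<'E'
from meas import *
p,d,k=shot("wrist"); np.savez("w2.npz",p=p,d=d,E=k[3],f=k[0],cx=k[1],cy=k[2])
th=np.radians(-1.79); A=np.array([[np.cos(th),np.sin(th)],[-np.sin(th),np.cos(th)]]); c0=np.array([.5525,-.0492])
w=world(d,k); Z=w[...,2]; B=(w[...,:2]-c0)@A.T*1000
R0=np.hypot(B[...,0],B[...,1]-51.4)
r=(Z>.0235)&(Z<.033)&(R0<48)&(B[...,0]<40); n,l,s,c=cv2.connectedComponentsWithStats(r.astype(np.uint8)); i=1+np.argmax(s[1:,4]); q=B[l==i]; print("ring",s[i],cv2.minEnclosingCircle(q.astype(np.float32)))
for nm,m in(("+y",B[...,1]>70),("-y",B[...,1]<33),("+x",B[...,0]>25),("-x",B[...,0]<-25)):
    t=Z[m&(l==i)]; print(nm,len(t),np.median(t).round(4) if len(t) else 0)
h=(R0<22)&(Z<.022); q=B[h]; print("hole floor",h.sum(),np.median(Z[h]).round(4))
cc=np.array(cv2.minEnclosingCircle(B[l==i].astype(np.float32))[0])
h=(R0<30)&(Z<.021)&(l!=i); n,l2,s2,_=cv2.connectedComponentsWithStats(h.astype(np.uint8)); j=1+np.argmax(s2[1:,4]); e=cv2.minEnclosingCircle(B[l2==j].astype(np.float32)); print("hole",e)
for c in(cc,np.array(e[0])): print("world",(A.T@c/1000+c0).round(4))
cv2.imwrite("pics/w2.png",p)
E
```

```text
13.75 [ 0.5538 -0.0209  0.2358] bedc [ 0.4 28.4] x dir deg -1.94 tilt [ 0.0003 -0.0006] Fbed [0.01 0.04] [ 0.01  0.04 -0.78]
ring [ 270  137   64   63 1833] ((0.046683236956596375, 51.735260009765625), 39.94646453857422)
+y 560 0.0263
-y 564 0.0264
+x 442 0.0264
-x 352 0.0263
hole floor 927 0.0165
hole ((-0.6559206247329712, 51.88035202026367), 25.952051162719727)
world [0.5542 0.0025]
world [0.5535 0.0027]
```

View pics/w2.png

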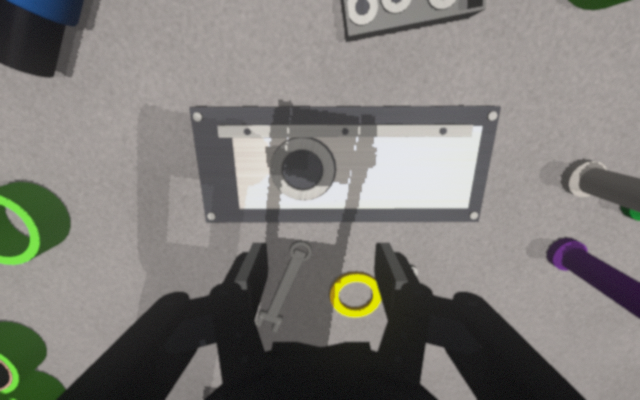

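The wrist view shows the ring seated flat in the pocket at (304,168): its top is at 26.3 mm on all four sides and the floor shows through the hole. The order so far is right, so I'll go to the mandrel.

Call:
servo_tool([
  {"xyz": [-0.043,0.957,0],"angular": [0,0,0]},
  {"xyz": [-0.043,0.957,0],"angular": [0,0,0]},
  {"xyz": [-0.043,0.957,0],"angular": [0,0,0]},
  {"xyz": [-0.043,0.957,0],"angular": [0,0,0]},
  {"xyz": [-0.043,0.957,0],"angular": [0,0,0]},
  {"xyz": [-0.043,0.957,0],"angular": [0,0,0]},
  {"xyz": [-0.043,0.957,0],"angular": [0,0,0]},
  {"xyz": [-0.043,0.957,0],"angular": [0,0,0]},
  {"xyz": [-0.043,0.957,0],"angular": [0,0,0]},
  {"xyz": [0,0,0],"angular": [0,0,0]},
  {"xyz": [0,0,0],"angular": [0,0,0]},
  {"xyz": [0,0,0],"angular": [0,0,0]},
])

```text
time: 15.0
eef_pos: [0.527, -0.3632, 0.2343]
orientation: [-0.001, 1.0, -0.016, -0.001]
wrist_force: [0.1, 0.4, -0.5]
opening: 0.696
grip_force: 0.0
```

```bash
python3 o.py; python3 - <<'E'
from meas import *
p,d,k=shot("wrist"); cv2.imwrite("pics/w3.png",p); T=pose()
w=world(d,k); Z=w[...,2]
for c in((.5268,-.3654),(.4885,-.4551)):
    N=np.hypot(w[...,0]-c[0],w[...,1]-c[1])<.032
    t=w[N&(Z>.03)&(Z<.126)]; r=least_squares(lambda a:np.hypot(t[:,0]-a[0],t[:,1]-a[1])-.017,c,loss="soft_l1",f_scale=.001)
    q=w[N&(Z>.127)&(Z<.14)]; e=cv2.minEnclosingCircle((q[:,:2]*1000).astype(np.float32)) if len(q) else 0
    f=w[N&(Z>.009)&(Z<.0155)]; print(len(t),r.x.round(4),np.abs(r.fun).mean().round(4),"top",len(q),e,np.median(q[:,2]),"foot",len(f),circ(f[:,:2],.024) if len(f)>5 else 0)
    a=np.array([*r.x,.09]); print("in tool mm",((a-T[:3,3])@T[:3,:3]*1000).round(1))
E
```

```text
15.0 [ 0.527  -0.3632  0.2343] bedc [ -15.7 -314.6] x dir deg -1.85 tilt [-0.002  -0.0024] Fbed [0.08 0.41] [ 0.09  0.41 -0.45]
633 [ 0.5266 -0.365 ] 0.0001 top 991 ((527.0198364257812, -364.92230224609375), 16.717294692993164) 0.13020745373893697 foot 94 (array([ 0.5261, -0.3652,  0.04  ]), np.float64(0.0007))
in tool mm [ -0.4   2.2 144.9]
1187 [ 0.4884 -0.455 ] 0.0002 top 878 ((488.77276611328125, -454.7004699707031), 16.808563232421875) 0.13029729186753053 foot 115 (array([ 0.4882, -0.4554,  0.04  ]), np.float64(0.0006))
in tool mm [-35.7  93.4 144.8]
```

Call:
servo_tool([
  {"xyz": [0,0.045,0],"angular": [0,0,0]},
  {"xyz": [0,0,0.5],"angular": [0,0,0]},
  {"xyz": [0,0,0.75],"angular": [0,0,0]},
  {"xyz": [0,0,0.75],"angular": [0,0,0]},
  {"xyz": [0,0,0.75],"angular": [0,0,0]},
  {"xyz": [0,0,0.6],"angular": [0,0,0]},
  {"xyz": [0,0,0.4],"angular": [0,0,0]},
  {"xyz": [0,0,0],"angular": [0,0,0]},
  {"xyz": [0,0,0],"angular": [0,0,0]},
  {"xyz": [0,0,0],"angular": [0,0,0]},
])

```text
time: 16.05
eef_pos: [0.5283, -0.3674, 0.0882]
orientation: [0.001, 1.0, -0.016, 0.001]
wrist_force: [0.2, 0.3, 1.0]
opening: 0.702
grip_force: 0.0
```

```bash
python3 o.py
```

```text
16.05 [ 0.5283 -0.3674  0.0882] bedc [ -14.2 -318.8] x dir deg -1.88 tilt [0.0025 0.0021] Fbed [0.22 0.32] [0.23 0.31 1.05]
```

Call:
servo_tool([
  {"xyz": [0,0,0]},
  {"xyz": [0,0,0]},
  {"xyz": [0,0,0]},
  {"xyz": [0,0,0]},
  {"xyz": [0,0,0]},
  {"xyz": [0,0,0]},
  {"xyz": [0,0,0]},
  {"xyz": [0,0,0]},
], grip=0, newtons=50)

```text
validation failed for argument at $.in...
```

```bash
python3 o.py; python3 -c "
from h import *;o=status.get_obs();print(o['opening'],o['grip_force'])"
```

```text
16.05 [ 0.5283 -0.3674  0.0882] bedc [ -14.2 -318.8] x dir deg -1.88 tilt [0.0025 0.0021] Fbed [0.22 0.32] [0.23 0.31 1.05]
0.70159267512641 0.0
```

Call:
servo_tool([
  {"xyz": [0,-0.05,0],"angular": [0,0,0]},
  {"xyz": [0,0,0],"angular": [0,0,0]},
  {"xyz": [0,0,0],"angular": [0,0,0]},
])

```text
time: 16.35
eef_pos: [0.5275, -0.3648, 0.0868]
orientation: [0.0, 1.0, -0.017, 0.0]
wrist_force: [0.5, 0.3, 0.5]
opening: 0.699
grip_force: 0.0
```

Call:
servo_tool([
  {"xyz": [0,0,0],"angular": [0,0,0]},
  {"xyz": [0,0,0],"angular": [0,0,0]},
  {"xyz": [0,0,0],"angular": [0,0,0]},
  {"xyz": [0,0,0],"angular": [0,0,0]},
  {"xyz": [0,0,0],"angular": [0,0,0]},
  {"xyz": [0,0,0],"angular": [0,0,0]},
], grip=0, newtons=50)

```text
time: 16.95
eef_pos: [0.5274, -0.3649, 0.0864]
orientation: [0.0, 1.0, -0.017, 0.0]
wrist_force: [-0.1, -1.1, 2.4]
opening: 0.385
grip_force: 50.2
```

```bash
python3 o.py
```

```text
16.95 [ 0.5274 -0.3649  0.0864] bedc [ -15.2 -316.4] x dir deg -1.9 tilt [0.0005 0.0006] Fbed [-0.11 -1.11] [-0.14 -1.11  2.39]
```

Call:
servo_tool([
  {"xyz": [0,0,-0.25],"angular": [0,0,0]},
  {"xyz": [0,0,-0.5],"angular": [0,0,0]},
  {"xyz": [0,0,-0.5],"angular": [0,0,0]},
  {"xyz": [0,0,-0.5],"angular": [0,0,0]},
  {"xyz": [0.01,-0.3,0],"angular": [0,0,0]},
  {"xyz": [0.028,-0.6,0],"angular": [0,0,0]},
  {"xyz": [0.034,-0.8,0],"angular": [0,0,0]},
  {"xyz": [0.034,-0.8,0],"angular": [0,0,0]},
  {"xyz": [0.034,-0.8,0],"angular": [0,0,0]},
  {"xyz": [0.034,-0.8,0],"angular": [0,0,0]},
  {"xyz": [0.034,-0.8,0],"angular": [0,0,0]},
  {"xyz": [0.034,-0.8,0],"angular": [0,0,0]},
  {"xyz": [0.034,-0.8,0],"angular": [0,0,0]},
  {"xyz": [0.034,-0.8,0],"angular": [0,0,0]},
  {"xyz": [0.034,-0.8,0],"angular": [0,0,0]},
  {"xyz": [0.034,-0.8,0],"angular": [0,0,0]},
  {"xyz": [0,-0.3,0],"angular": [0,0,0]},
  {"xyz": [0,0,0],"angular": [0,0,0]},
  {"xyz": [0,0,0],"angular": [0,0,0]},
  {"xyz": [0,0,0],"angular": [0,0,0]},
])

```text
time: 18.95
eef_pos: [0.5542, 0.0019, 0.1557]
orientation: [0.0, 1.0, -0.017, -0.0]
wrist_force: [0.8, 0.2, -3.5]
opening: 0.382
grip_force: 50.5
```

```bash
python3 o.py; cat > hand.py <<'E'
from meas import *
p,d,k=shot("wrist"); T=pose(); w=world(d,k); Z=w[...,2]
print("TCP",T[:3,3].round(4))
N=(np.hypot(w[...,0]-T[0,3],w[...,1]-T[1,3])<.04)
zb=T[2,3]-.0864  # foot height
L=(w-T[:3,3])@T[:3,:3]
t=L[N&(Z>zb+.022)&(Z<T[2,3]-.02)]
g=lambda a:np.hypot(t[:,0]-a[0]-a[2]*(t[:,2]-.04)/.04,t[:,1]-a[1]-a[3]*(t[:,2]-.04)/.04)-.017
if len(t)>30:
    s=least_squares(g,[0,0,0,0],loss="soft_l1",f_scale=.001); print("shaft tool xy, slope",len(t),(s.x*1000).round(2),np.abs(s.fun).mean().round(5))
f=L[N&(Z>zb+.003)&(Z<zb+.0125)]
if len(f)>10: print("foot",len(f),circ(f[:,:2],.024))
for n in ("scene","side"):
    p,d,k=shot(n); w=world(d,k); Z=w[...,2]; N=(np.hypot(w[...,0]-T[0,3],w[...,1]-T[1,3])<.04)
    f=w[N&(Z>zb+.001)&(Z<zb+.0135)]
    if len(f)>8: print(n,"foot",len(f),circ(f[:,:2],.024))
    cv2.imwrite(f"pics/{n}_h.png",p)
E
python3 hand.py
```

```text
18.95 [0.5542 0.0019 0.1557] bedc [ 0.1 51.1] x dir deg -1.95 tilt [-0.0008  0.0003] Fbed [0.75 0.17] [ 0.76  0.15 -3.48]
TCP [0.5543 0.0017 0.1558]
shaft tool xy, slope 1129 [-1.01 -0.04  0.06  0.06] 0.00017
foot 170 (array([-0.001,  0.   ,  0.04 ]), np.float64(0.0002))
scene foot 50 (array([0.5535, 0.    , 0.04  ]), np.float64(0.0013))
side foot 76 (array([ 5.551e-01, -1.000e-04,  4.000e-02]), np.float64(0.0018))
```

Call:
servo_tool([
  {"xyz": [0.017,-0.02,0],"angular": [0,0,0]},
  {"xyz": [0,0,0.25],"angular": [0,0,0]},
  {"xyz": [0,0,0.25],"angular": [0,0,0]},
  {"xyz": [0,0,0.25],"angular": [0,0,0]},
  {"xyz": [0,0,0.2],"angular": [0,0,0]},
  {"xyz": [0,0,0],"angular": [0,0,0]},
  {"xyz": [0,0,0],"angular": [0,0,0]},
  {"xyz": [0,0,0],"angular": [0,0,0]},
])

```text
time: 19.9
eef_pos: [0.5557, 0.0035, 0.1185]
orientation: [0.0, 1.0, -0.017, 0.0]
wrist_force: [0.4, -0.5, -3.3]
opening: 0.385
grip_force: 50.5
```

```bash
python3 o.py
```

```text
19.9 [0.5557 0.0035 0.1185] bedc [ 1.5 52.7] x dir deg -1.9 tilt [0.0009 0.0001] Fbed [ 0.44 -0.47] [ 0.42 -0.48 -3.31]
```

Call:
servo_tool([
  {"xyz": [-0.017,0.025,0],"angular": [0,0,0]},
  {"xyz": [0,0,0],"angular": [0,0,0]},
  {"xyz": [0,0,0.05],"angular": [0,0,0]},
  {"xyz": [0,0,0.05],"angular": [0,0,0]},
  {"xyz": [0,0,0.05],"angular": [0,0,0]},
  {"xyz": [0,0,0.05],"angular": [0,0,0]},
  {"xyz": [0,0,0.04],"angular": [0,0,0]},
  {"xyz": [0,0,0],"angular": [0,0,0]},
  {"xyz": [0,0,0],"angular": [0,0,0]},
])

```text
time: 20.8
eef_pos: [0.5545, 0.0025, 0.1084]
orientation: [-0.0, 1.0, -0.017, -0.0]
wrist_force: [-0.1, 0.1, -4.1]
opening: 0.387
grip_force: 50.5
```

```bash
python3 o.py
```

```text
20.8 [0.5545 0.0025 0.1084] bedc [ 0.4 51.7] x dir deg -1.9 tilt [-0.0001 -0.    ] Fbed [-0.09  0.12] [-0.09  0.13 -4.14]
```

Call:
servo_tool([
  {"xyz": [0,0,0.035],"angular": [0,0,0]},
  {"xyz": [0,0,0.035],"angular": [0,0,0]},
  {"xyz": [0,0,0.035],"angular": [0,0,0]},
  {"xyz": [0,0,0.03],"angular": [0,0,0]},
  {"xyz": [0,0,0.01],"angular": [0,0,0]},
  {"xyz": [0,0,0],"angular": [0,0,0]},
  {"xyz": [0,0,0],"angular": [0,0,0]},
])

```text
time: 21.5
eef_pos: [0.5546, 0.0025, 0.1027]
orientation: [-0.0, 1.0, -0.017, 0.0]
wrist_force: [0.6, -0.4, -3.5]
opening: 0.384
grip_force: 50.5
```

```bash
python3 o.py
```

```text
21.5 [0.5546 0.0025 0.1027] bedc [ 0.5 51.7] x dir deg -1.9 tilt [ 0. -0.] Fbed [ 0.61 -0.4 ] [ 0.6  -0.42 -3.48]
```

Foot at about 16.3 mm and not yet touching the floor. I'll lower it a little further until I feel contact.

Call:
servo_tool([
  {"xyz": [0,0,0.01],"angular": [0,0,0]},
  {"xyz": [0,0,0.01],"angular": [0,0,0]},
  {"xyz": [0,0,0.005],"angular": [0,0,0]},
  {"xyz": [0,0,0],"angular": [0,0,0]},
  {"xyz": [0,0,0],"angular": [0,0,0]},
])

```text
time: 22.0
eef_pos: [0.5549, 0.0025, 0.1024]
orientation: [0.0, 1.0, -0.017, 0.0]
wrist_force: [-2.8, 0.8, 4.3]
opening: 0.383
grip_force: 51.0
```

```bash
python3 o.py
```

```text
22.0 [0.5549 0.0025 0.1024] bedc [ 0.7 51.7] x dir deg -1.9 tilt [0.0007 0.0001] Fbed [-2.8   0.71] [-2.77  0.79  4.32]
```

Floor contact: the force went from -3.5 to +4.3 N. Releasing now, opening only as far as needed, then straight up.

Call:
servo_tool([
  {"xyz": [0,0,-0.01],"angular": [0,0,0]},
  {"xyz": [0,0,0],"angular": [0,0,0]},
  {"xyz": [0,0,0],"angular": [0,0,0]},
  {"xyz": [0,0,0],"angular": [0,0,0]},
  {"xyz": [0,0,0],"angular": [0,0,0]},
  {"xyz": [0,0,0],"angular": [0,0,0]},
], grip=0.75)

```text
time: 22.6
eef_pos: [0.5545, 0.0025, 0.102]
orientation: [-0.0, 1.0, -0.017, -0.0]
wrist_force: [-0.3, -1.0, -0.5]
opening: 0.75
grip_force: 0.0
```

Call:
servo_tool([
  {"xyz": [0,0,-0.3],"angular": [0,0,0]},
  {"xyz": [0,0,-0.6],"angular": [0,0,0]},
  {"xyz": [0,0,-0.9],"angular": [0,0,0]},
  {"xyz": [0,0,-0.9],"angular": [0,0,0]},
  {"xyz": [0,0,-0.9],"angular": [0,0,0]},
  {"xyz": [0,0,-0.6],"angular": [0,0,0]},
  {"xyz": [-0.5,0,0],"angular": [0,0,0]},
  {"xyz": [-0.5,0,0],"angular": [0,0,0]},
  {"xyz": [0,0,0],"angular": [0,0,0]},
  {"xyz": [0,0,0],"angular": [0,0,0]},
  {"xyz": [0,0,0],"angular": [0,0,0]},
])

```text
time: 23.7
eef_pos: [0.5152, 0.0037, 0.2705]
orientation: [0.0, 1.0, -0.017, 0.0]
wrist_force: [-0.1, 0.2, 0.4]
opening: 0.75
grip_force: 0.0
```

```bash
python3 o.py; python3 - <<'E'
from meas import *
p,d,k=shot("wrist"); cv2.imwrite("pics/w9.png",p); w=world(d,k); Z=w[...,2]; c=(.554,.0025)
N=np.hypot(w[...,0]-c[0],w[...,1]-c[1]); q=w[(N<.03)&(Z>.14)]; print("top",len(q),np.median(q,0) if len(q) else 0)
r=w[(N>.03)&(N<.039)&(Z<.035)]; print("ring z",len(r),np.percentile(r[:,2],[5,50,95]).round(4))
t=w[(N<.03)&(Z>.045)&(Z<.142)]; g=lambda a:np.hypot(t[:,0]-a[0]-a[2]*(t[:,2]-.08),t[:,1]-a[1]-a[3]*(t[:,2]-.08))-.017
print("axis+slope",least_squares(g,[*c,0,0],loss="soft_l1",f_scale=.001).x.round(4))
E
```

```text
23.7 [0.5152 0.0037 0.2705] bedc [-39.   51.8] x dir deg -1.9 tilt [0.0009 0.    ] Fbed [-0.06  0.23] [-0.05  0.23  0.38]
top 7224 [0.53165482 0.0033074  0.34471634]
ring z 913 [0.0253 0.0266 0.0278]
axis+slope [ 5.545e-01  2.100e-03 -2.000e-03  1.000e-04]
```

View pics/w9.png

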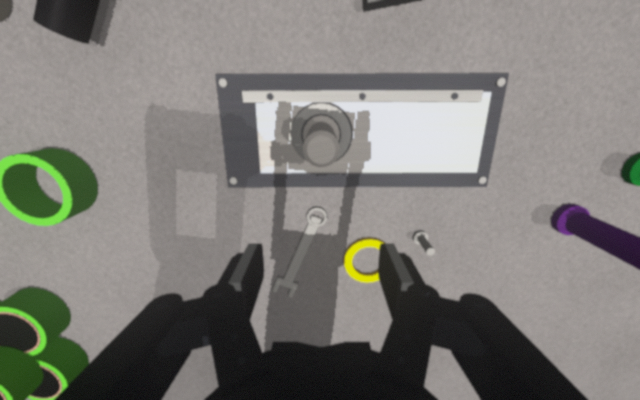

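The picture shows the mandrel upright in the seated ring (322,135), tilted only 0.002 rad, and the gripper clear of everything. The bystanders in view (spanner, bolt, roll, look-alikes) haven't moved.

```bash
python3 -c "
from workcell import hand_in; print(hand_in())"
```

```text
the job is handed in; nothing more can be done
None
```

The ring is home in the pocket, the mandrel is standing upright in its hole and released, and the job was handed in at about 24 s; no verdict was returned.

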